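# Knock the jammed stop key out of the cutting jig

### The arm

A 7-joint arm with a two-finger parallel gripper is mounted at the origin on the work surface. World frame = base frame: x ahead of the robot, y to its left, z up, the work surface at z = 0. Lengths are in m, angles in rad, forces in N, time in s.
With the tool pointing down it reaches from about 0.4 to 0.85 m from the base axis. Payload 10.4 kg.
Tool frame: the origin (TCP) lies on the centre line of the jaws, within the pads' length; the fingertips stand 14 mm ahead of it and the grasp point (between the pads) lies 5 mm behind it (manip.tip_reach is the distance from the TCP to the fingertips, in m); z points along the fingers, y is the line along which they close (so a half turn about z gives the same grasp; the last joint's range is limited). The gripper opens to 85 mm and grips with 20 to 120 N. Pads are 22 mm wide; open, the fingers measure 114 mm over their backs; the gripper's body (76 mm by 85 mm) begins 54 mm behind the grasp point. The pads swing forward as they close: fully open they stand 13 mm farther back than shut.
Start: joints at [1.267, 0.332, -0.065, 1.46, 0.022, 1.35, -0.088], TCP at [0.173, -0.601, 0.245] pointing down, gripper open.
Joint ranges: [-2.6, 2.6], [-0.5, 2.12], [-1.47, 1.34], [0.16, 2.42], [-1.27, 4.41], [0.06, 2.06], [-2.6, 2.6]. Speed limits (rad/s): [2.22, 2.22, 2.79, 2.79, 3.14, 3.14, 3.14].

### API

Orientations are given as a unit quaternion [x, y, z, w].
In Python, from workcell import manip gives the robot as it stands.
- The arm moves only by the shell command python3 -m pendant 'ROWS' [FORCE]. ROWS is JSON, a list of rows, each a list of 7 numbers: the shift along the tool's x, y, z in units of 50 mm (1.0 is 50 mm), then the turn, a rotation vector about the tool's x, y, z in units of 8 degrees (1.0 is 8 degrees), then the opening, from -1 (shut) to 1 (fully open), so that 0 is half open. In form: [[dx, dy, dz, ax, ay, az, jaw], ...]. A call has exactly 10 rows; each row is the pose to reach, as a shift and turn from the pose commanded when the call began, along the tool's axes at that moment; what a row does not reach only later rows make up. A row lasts 1/8 s, in which the tool goes at most 62.5 mm and 10.7 degrees, less where a joint would pass 70% of its speed; a pose out of reach is approached as far as the arm can. A call with a gripper value outside its range is refused whole. The fingers move at their own pace and stop on an object; FORCE is the grip in N (left out, the last holds). Time passes only in rows, so rows that repeat a pose let the fingers close, or fill a call up. It gives the time, the measured TCP pose, the force, the opening and the grip force at its end, in the units of the state.
- manip.get_obs(): the state, without advancing time (a new reading comes with each control period).
- manip.camera(name): name is "scene" or "top" or "wrist"; returns (picture, depth): 420x560x3 uint8, red, green, blue; 420x560 float32, m along the optical axis (not along the pixel's ray), 0 where there is no reading.
- manip.get_calibration(name): a dict with "fx", "fy", "cx", "cy" (pixels), "D" ([k1, k2, p1, p2, k3] as OpenCV has them; the pictures are not rectified), "xyz" and "orientation" of the camera in the world. Camera axes: x right, y up, looking along -z (the intrinsics and any distortion apply to the point x, -y, -z); pixel columns grow to the right and rows downward; lengths in m; the calibration is good to about 2 mm. A picture is of the moment at which its call begins: read the wrist's pose just before it. get_calibration takes no time and is no camera call; for the wrist camera it gives the pose at the moment of the call.
- manip.hand_in(): hands the job in; it is judged then, once.
Trained networks look in the newest picture that a camera, given by its name, has taken for a name from the list of things; names that differ only in an ending like _2 or _b are one class to them, and where a whole thing is asked for, a point or a joint stands for the part that bears it (a point fixed in the world has none). Each returns a list of dicts, best first, with "p" (0 to 1); they miss things now and then, are a little off and sometimes report something else, mostly with a low value. They report only what shows in the picture. A call takes as long as a camera call. They do not tell look-alikes from the thing itself.
- manip.find_in(thing, camera): "box" ([left, top, right, bottom] in pixels, round what is visible of it).
- manip.trace(thing, camera): "pixels" (420x560 bool, what is visible of it) and "box" ([left, top, right, bottom] in pixels, round what is visible of it).
- manip.tip_of(thing, camera): "pixel" ([column, row] in pixels: a listed point, or the origin of a listed thing).
The state is a dict: "clock": time; "joint_pos": joint angles; "joint_velocities": joint speeds; "tau": joint torques, N m; "position": TCP position; "ee_rot": TCP orientation; "ft_force": force on the tool from outside, world axes, zero at the start; "torque": the same for the moment, N m; "grip_width": opening from 0.0 (shut) to 1.0 (fully open); "grasp_force": force on a finger pad.
Only numpy, scipy, OpenCV 4.12 (cv2) and the standard library are available. Lean on these libraries where they do the work, as an engineer would, in place of code of your own. Each camera call takes 0.05 s, during which the arm holds its last target. There are 200 camera calls.

### The job

The dark wooden stop key is jammed under the aluminium lips in the middle of the cutting jig's track. Without touching the key with the gripper while it is stuck, pick up the wooden tapping block and with it knock the key sideways along the track until it is fully in an open window at the end; one of the two ways is blocked by something hidden in the dust brush under the lips, so feel which way gives and never force it. Then put the block down on the bench clear of the jig and the tray, lift the key out, lay it gently in the grey tray, and leave the bottle, screwdriver and green board alone.

Things in the scene. Friction and masses are not known exactly. Their poses are not given: they have to be found in the camera images.
- track_mid (a point): Middle of the fixed jig's track (110 x 256 mm), at the top of its aluminium lips, 28.5 mm above the bench; y along the track, x across. T-groove 46 mm wide, floor 16.5 mm below. Lips 5 mm thick span y -42 to +42, leave a 28 mm gap, keep the key's foot down. Nothing of the jig is higher. Black dust brushes under both lip ends are soft, but one (varies) hides a hard stop 37 mm from here
- window_a (a point): Centre of the open window at the track's +y end, at lip height: 50 mm wide (x), from 42 to 116 mm from track_mid, then an end wall. Here the key can be lifted out once its centre is over 72 mm from track_mid (it meets the end wall at 86 mm).
- window_b (a point): The same window at the -y end.
- key_mid (a point): Centre of the loose dark wooden key, 52.5 mm high, 0.1 kg, y along the track. Foot 44 x 60 mm (x, y), 10 mm high, under the lips; stem 24 x 44 mm, top 26 mm above this point: grip it across x, 6 to 18 mm above this point. It starts jammed within 5 mm of track_mid along the track; sliding it takes some 8 to 18 N until it has gone some 42 mm, then it is loose.
- key_lug (a point): Middle of the key's low orange strike lugs (6 mm above the lips, 24 mm wide, 11.5 mm high): they reach 30 mm from here to both ends along the key's y. Strike here, low down, with an end of the block.
- block_mid (a point): centre of the loose wooden tapping block with two blue bands, 36 mm (x) by 80 mm (y) by 50 mm high, about 0.16 kg, lying on the bench with its z axis up; grip it across x and strike with a y end face
- tray: grey open tray fixed on the bench, 140 mm (x) by 190 mm (y), 30 mm high, walls and floor 5 mm thick; origin at the centre of its underside
- glue: bystander: yellow glue bottle with orange cap, 52 mm in diameter, 130 mm high, origin at the centre of its underside; leave alone
- driver: bystander: red screwdriver lying on the bench, about 200 mm long along its x axis; leave alone
- blank: bystander: green painted board, 50 by 110 by 18 mm, origin at the centre of its underside; leave alone
Mind the look-alikes: they are no part of the job. What is meant by the part that bears key_mid is not pink, purple or turquoise, and is the larger of those in its own colour.

How it is judged:
By the outcome, as a careful person would: the job done as asked, in the order asked, and still so for the second after the job is handed in, with the robot touching nothing.
It also fails if it takes over 70 s, if anything falls off the work surface, if the arm or the gripper's body presses on something with over 40 N, if the wrist force passes 120 N, or if a joint passes its speed limit or range.

## Working session

There is one attempt and no reset: what is moved stays moved. The work goes in short steps, Python scripts to look and compute and a shell command to move; the robot and the scene stay as the last step left them, time stands still between calls to the robot, and variables do not carry over. Pictures are saved under pics/ and viewed, at most 10 in all, crops included, and the job is handed in when it is done.

```bash
mkdir -p pics
cat > h.py <<'E'
import numpy as np, cv2
from scipy.spatial.transform import Rotation as R
from workcell import manip
def snap(n):
    c=manip.get_calibration(n); im,d=manip.camera(n); return c,im,d
def ray(c,px):
    K=np.array([[c['fx'],0,c['cx']],[0,c['fy'],c['cy']],[0,0,1]])
    u=cv2.undistortPoints(np.array(px,float).reshape(-1,1,2),K,np.array(c['D'],float)).reshape(-1,2)
    return np.c_[u[:,0],-u[:,1],-np.ones(len(u))]
def at_z(c,px,z):
    r=R.from_quat(c['orientation']).apply(ray(c,px)); o=np.array(c['xyz'])
    return o+r*((z-o[2])/r[:,2])[:,None]
def at_d(c,px,d):
    return np.array(c['xyz'])+R.from_quat(c['orientation']).apply(ray(c,px)*np.array(d).reshape(-1,1))
def save(n,im): cv2.imwrite('pics/'+n,im[:,:,::-1])
E
python3 - <<'E'
from h import *
o=manip.get_obs(); print(o['position'],o['ee_rot'],o['ft_force'],o['clock'])
print(R.from_quat(o['ee_rot']).as_matrix().round(3))
for n in ['top','scene']:
    c,im,d=snap(n); save(n+'0.png',im); np.save(n+'d.npy',d)
    print(n,c['xyz'])
    for t in ['track_mid','window_a','window_b','key_mid','key_lug','block_mid','tray','glue','driver','blank']:
        for r in manip.tip_of(t,n)[:4]:
            if r['p']<.2: continue
            p=r['pixel']; dd=d[int(np.clip(p[1],0,419)),int(np.clip(p[0],0,559))]
            print(t,round(r['p'],2),np.round(p,1),at_d(c,[p],[dd]).round(3)[0])
E
```

```text
[ 0.17309718 -0.60019099  0.2445118 ] [ 9.90157973e-01  1.39952476e-01 -1.35805729e-04 -6.88344762e-04] [-0.44028433 -0.41486686 -0.356677  ] 0.0
[[ 0.961  0.277 -0.   ]
 [ 0.277 -0.961  0.001]
 [-0.    -0.001 -1.   ]]
top [ 0.32996721 -0.0048955   0.98086392]
track_mid 0.61 [365.5 149.6] [ 0.719 -0.201  0.019]
track_mid 0.58 [276.7 213.4] [0.525 0.009 0.063]
track_mid 0.35 [249.1 210.5] [0.537 0.078 0.015]
track_mid 0.2 [281.6 213.1] [ 0.527 -0.002  0.063]
window_a 0.74 [311.9 206.7] [ 0.561 -0.076  0.011]
window_a 0.69 [247.7 213.1] [0.532 0.082 0.008]
window_a 0.21 [162.2 226.5] [0.481 0.29  0.003]
window_b 0.74 [311.9 206.7] [ 0.561 -0.076  0.011]
window_b 0.69 [247.7 213.1] [0.532 0.082 0.008]
window_b 0.21 [162.2 226.5] [0.481 0.29  0.003]
key_mid 0.91 [319.2 291.6] [ 0.355 -0.102  0.054]
key_mid 0.77 [272.5 163.5] [0.657 0.031 0.033]
key_mid 0.71 [282.2 211.5] [ 0.53  -0.003  0.065]
key_mid 0.56 [371.5 203.3] [ 0.573 -0.215  0.046]
key_lug 0.97 [376.  200.2] [ 0.579 -0.223  0.054]
key_lug 0.87 [280.4 213.4] [0.525 0.001 0.067]
key_lug 0.79 [259.  274.8] [0.382 0.038 0.039]
key
[... 631 characters left out ...]
74.4 196.6] [0.542 0.007 0.053]
key_mid 0.8 [188.2 172.6] [ 0.591 -0.208  0.045]
key_mid 0.78 [332.5 184.7] [0.389 0.048 0.024]
key_lug 0.97 [289.2 158.1] [ 0.371 -0.094  0.031]
key_lug 0.92 [330.  184.9] [0.394 0.044 0.024]
key_lug 0.82 [276.  197.9] [0.542 0.012 0.053]
key_lug 0.78 [246.2 250.9] [0.673 0.055 0.026]
block_mid 0.75 [206.9 146.2] [ 0.475 -0.278  0.042]
block_mid 0.3 [242.9 189.3] [ 0.524 -0.103  0.013]
block_mid 0.22 [411. 268.] [0.498 0.294 0.007]
tray 0.74 [413.1 267.3] [0.492 0.296 0.005]
tray 0.38 [145.6 216.5] [ 0.731 -0.178  0.018]
glue 0.88 [305.2 319. ] [0.724 0.227 0.031]
driver 0.59 [190.6 262.2] [ 0.743 -0.021  0.   ]
blank 0.59 [141.3 214.9] [ 0.734 -0.19   0.018]
```

Run:
```python
import cv2
a=cv2.imread('pics/top0.png')[120:320,150:430]; cv2.imwrite('pics/topc.png',cv2.resize(a,(784,560),interpolation=cv2.INTER_CUBIC))
a=cv2.imread('pics/scene0.png')[100:340,100:440]; cv2.imwrite('pics/scenec.png',cv2.resize(a,(793,560),interpolation=cv2.INTER_CUBIC))
```

```text
(no output)
```

View pics/topc.png

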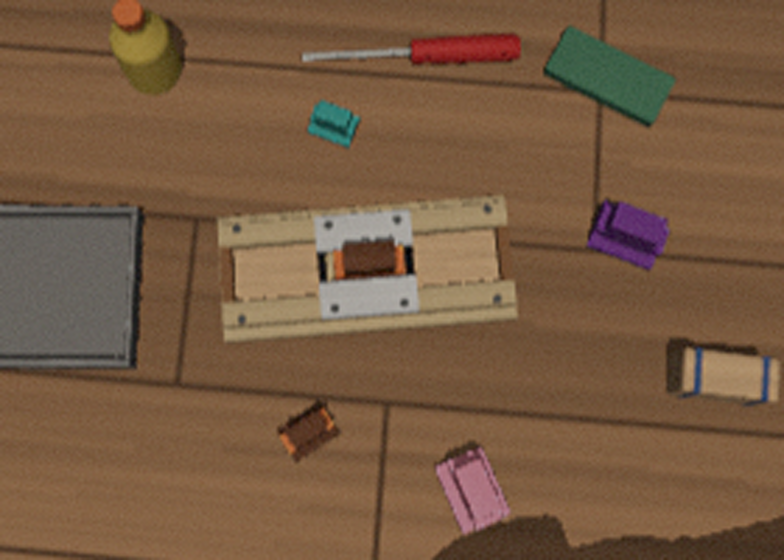

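View pics/scenec.png

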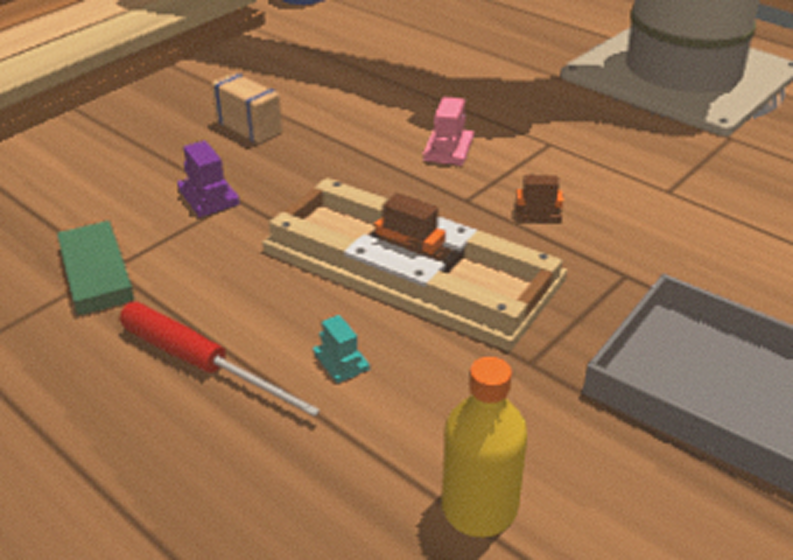

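The real key is the larger brown one with orange lugs in the jig, top pixel (282,212). The look-alikes are the small brown one at (259,275), pink (319,292), purple (374,203) and turquoise (269,164). The block is at (410,253), the tray at (162,222). Both crops confirm this: only the jig key is brown and large.

Run:
```python
from h import *
c,im,d=snap('top')
v,u=np.mgrid[0:420,0:560]; px=np.c_[u.ravel(),v.ravel()]
P=at_d(c,px,d.ravel()); 
def rect(m,z,name):
    q=at_z(c,px[m],z)[:,:2] ; r=cv2.minAreaRect((q*1000).astype(np.float32)); print(name,m.sum(),np.round(r[0],1),np.round(r[1],1),round(r[2],1),'med',np.median(P[m],0).round(4))
z=P[:,2]
near=lambda x,y,r: np.hypot(P[:,0]-x,P[:,1]-y)<r
rect(near(.457,-.30,.07)&(z>.042)&(z<.06),.05,'block')
rect(near(.535,0,.15)&(z>.02)&(z<.04),.0285,'jig')
rect(near(.53,0,.06)&(z>.052),.065,'keytop')
f=im.reshape(-1,3).astype(int)
rect(near(.535,0,.1)&(f.min(1)>140)&(np.ptp(f,axis=1)<25),.0285,'lips')
rect(near(.49,.29,.16)&(z>.018)&(z<.045)&(np.ptp(f,axis=1)<25),.03,'tray')
rect(near(.68,.2,.1)&(z>.03),.1,'glue')
o=at_z(c,np.array([[220,218],[506,196],[517,318],[225,341]])/2.8+[150,120],.0285);print(o.round(4), o.mean(0))
o=at_z(c,np.array([[315,217],[410,211],[419,312],[321,319]])/2.8+[150,120],.0285);print(o.round(4), o.mean(0))
```

```text
block 557 [ 460.2 -307.6] [82.  36.7] 87.9 med [ 0.4601 -0.3073  0.0505]
jig 2488 [521.2   6.3] [244.9 255.3] 57.6 med [0.5277 0.0083 0.0285]
keytop 205 [529.7  -1.4] [26.6 43.6] 10.6 med [ 0.5295 -0.0013  0.0648]
lips 684 [532.9   1. ] [88.6 83.2] 9.3 med [5.157e-01 2.000e-04 2.860e-02]
tray 748 [488.1 292.2] [138. 192.] 4.8 med [0.494  0.2917 0.0289]
glue 545 [690.8 204.5] [82.8 50. ] 27.1 med [0.6926 0.205  0.0884]
[[ 0.5615  0.1304  0.0285]
 [ 0.6023 -0.1176  0.0285]
 [ 0.495  -0.1328  0.0285]
 [ 0.4542  0.1143  0.0285]] [ 0.52826036 -0.00145426  0.0285    ]
[[ 0.5694  0.0477  0.0285]
 [ 0.5817 -0.0347  0.0285]
 [ 0.4931 -0.0489  0.0285]
 [ 0.48    0.0343  0.0285]] [ 5.31059128e-01 -3.94578265e-04  2.85000000e-02]
```

```bash
python3 -m pendant '[[0.9,-0.5,0.2,0,0,-1.1,1],[1.8,-1,0.4,0,0,-2.2,1],[2.7,-1.5,0.7,0,0,-3.4,1],[3.6,-2,0.9,0,0,-4.5,1],[4.5,-2.5,1.1,0,0,-5.6,1],[5.4,-3,1.3,0,0,-6.7,1],[6.2,-3.5,1.5,0,0,-7.9,1],[7.14,-4.03,1.8,0,0,-9,1],[7.14,-4.03,1.8,0,0,-9,1],[7.14,-4.03,1.8,0,0,-9,1]]' 100
cat > st.py <<'E'
from h import *
import sys
def delta(x,y,z,yaw):
    "target tcp, tool-y axis at yaw deg -> pendant units"
    o=manip.get_obs(); M=R.from_quat(o['ee_rot']); p=np.array(o['position'])
    s=np.sin(np.radians(yaw)); c=np.cos(np.radians(yaw))
    T=R.from_matrix(np.array([[s,c,0],[-c,s,0],[0,0,-1.]]).reshape(3,3))
    t=M.inv().apply(np.array([x,y,z])-p)/.05; r=(M.inv()*T).as_rotvec(degrees=True)/8
    print('pos',p.round(4),'t',o['clock'],'F',np.round(o['ft_force'],1),'units',t.round(2),r.round(2))
E
python3 - <<'E'
from st import *
c,im,d=snap('wrist'); save('w1.png',im)
v,u=np.mgrid[0:420,0:560]; px=np.c_[u.ravel(),v.ravel()]
P=at_d(c,px,d.ravel()); z=P[:,2]
m=(np.hypot(P[:,0]-.46,P[:,1]+.307)<.06)&(z>.044)&(z<.056)&(d.ravel()>0)
q=P[m][:,:2]; print(m.sum(),cv2.minAreaRect((q*1000).astype(np.float32)),np.median(P[m],0))
delta(.4602,-.3076,.021,-2.1)
E
```

```text
clock: 2.4
position: [0.4601, -0.3085, 0.1554]
ee_rot: [0.719, 0.695, -0.0, 0.0]
ft_force: [-0.6, 0.6, -0.3]
grip_width: 1.001
grasp_force: 0.0
5573 ((456.0059509277344, -308.4627685546875), (79.09214782714844, 36.491329193115234), 87.81002807617188) [ 0.45607404 -0.30542737  0.04967186]Traceback (most recent call last):
  File "<stdin>", line 7, in <module>
  File "st.py", line 7, in delta
    T=R.from_matrix(np.array([[s,c,0],[-c,s,0],[0,0,-1.]]).reshape(3,3))
  File "scipy/spatial/transform/_rotation.pyx", line 1143, in scipy.spatial.transform._rotation.Rotation.from_matrix
ValueError: Non-positive determinant (left-handed or null coordinate frame) in rotation matrix 0: [[-0.03664371  0.99932839  0.        ]
 [-0.99932839 -0.03664371  0.        ]
 [ 0.          0.         -1.        ]].
```

View pics/w1.png

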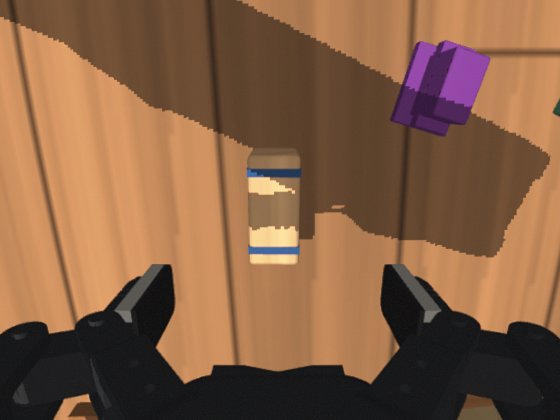

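The wrist view shows the block, with its two blue bands, at pixel (274,207), midway between the fingers. I go down and grip it.

```bash
sed -i 's/\[\[s,c,0\],\[-c,s,0\],\[0,0,-1.\]\]/[[-s,c,0],[c,s,0],[0,0,-1.]]/' st.py
python3 -m pendant '[[0,-0.04,0.6,0,0,0,1],[0,-0.04,1.2,0,0,0,1],[0,-0.04,1.8,0,0,0,1],[0,-0.04,2.4,0,0,0,1],[0,-0.04,2.69,0,0,0,1],[0,-0.04,2.69,0,0,0,-1],[0,-0.04,2.69,0,0,0,-1],[0,-0.04,2.69,0,0,0,-1],[0,-0.04,2.69,0,0,0,-1],[0,-0.04,2.69,0,0,0,-1]]' 100
python3 - <<'E'
from st import *
th=np.radians(9.35); yj=np.array([-np.sin(th),np.cos(th)]); T=np.array([.531,0])
for s in [-.10,-.085]:
    p=T+yj*s; print(p); delta(p[0],p[1],.055,9.35)
E
```

```text
clock: 3.7
position: [0.4593, -0.3086, 0.0223]
ee_rot: [0.719, 0.695, 0.0, 0.001]
ft_force: [0.1, -0.1, 6.3]
grip_width: 0.41
grasp_force: 100.0
[ 0.5472465  -0.09867143]
pos [ 0.4593 -0.3086  0.0223] t 3.7 F [ 0.1 -0.1  6.3] units [ 4.25  1.62 -0.66] [ 0.01  0.01 -1.41]
[ 0.54480952 -0.08387072]
pos [ 0.4593 -0.3086  0.0223] t 3.7 F [ 0.1 -0.1  6.3] units [ 4.55  1.56 -0.66] [ 0.01  0.01 -1.41]
```

```bash
python3 -m pendant '[[0,0,-0.6,0,0,0,-1],[0,0,-1.2,0,0,0,-1],[0.3,0.1,-1.6,0,0,0,-1],[1.1,0.4,-1.6,0,0,-0.4,-1],[2,0.7,-1.6,0,0,-0.8,-1],[2.9,1.1,-1.6,0,0,-1.1,-1],[3.7,1.4,-1.6,0,0,-1.41,-1],[4.35,1.6,-1.6,0,0,-1.41,-1],[4.35,1.6,-1.6,0,0,-1.41,-1],[4.35,1.6,-1.6,0,0,-1.41,-1]]' 100
python3 - <<'E'
from st import *
o=manip.get_obs();print(o['ft_force'],o['grip_width'])
delta(.531+.1624*.095,-.0937,.054,9.35)
c,im,d=snap('top'); save('t2.png',cv2.resize(im[150:290,200:380],(720,560)))
E
```

```text
clock: 4.95
position: [0.5453, -0.0931, 0.1007]
ee_rot: [0.647, 0.763, -0.0, -0.0]
ft_force: [-0.0, -0.1, -2.7]
grip_width: 0.41
grasp_force: 99.8
[-0.00825818 -0.14222318 -2.68786995] 0.41039190699988154
pos [ 0.5453 -0.0931  0.1007] t 4.95 F [-0.  -0.1 -2.7] units [-0.02  0.02  0.93] [-0.  0.  0.]
```

View pics/t2.png

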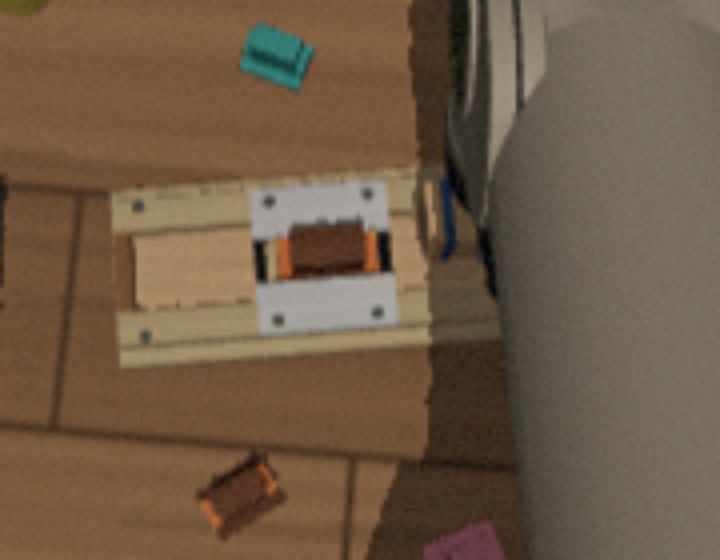

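The block end sits over the −y window in line with the key (key at about (328,250) in the crop). I lower it and creep forward.

```bash
python3 -m pendant '[[0,0,0.4,0,0,0,-1],[0,0,0.8,0,0,0,-1],[0,0,0.94,0,0,0,-1],[0.1,0,0.94,0,0,0,-1],[0.2,0,0.94,0,0,0,-1],[0.28,0,0.94,0,0,0,-1],[0.33,0,0.94,0,0,0,-1],[0.38,0,0.94,0,0,0,-1],[0.4,0,0.94,0,0,0,-1],[0.4,0,0.94,0,0,0,-1]]' 100
python3 -m pendant '[[0.02,0,0,0,0,0,-1],[0.04,0,0,0,0,0,-1],[0.06,0,0,0,0,0,-1],[0.06,0,0,0,0,0,-1],[0.06,0,0,0,0,0,-1],[0.06,0,0,0,0,0,-1],[0.06,0,0,0,0,0,-1],[0.06,0,0,0,0,0,-1],[0.06,0,0,0,0,0,-1],[0.06,0,0,0,0,0,-1]]' 100
```

```text
clock: 6.25
position: [0.5424, -0.0735, 0.0538]
ee_rot: [0.647, 0.763, -0.0, 0.0]
ft_force: [0.6, -0.5, -1.6]
grip_width: 0.411
grasp_force: 99.8
clock: 7.5
position: [0.5419, -0.0705, 0.0538]
ee_rot: [0.647, 0.762, 0.0, 0.0]
ft_force: [-0.1, -0.5, -1.8]
grip_width: 0.409
grasp_force: 99.8
```

```bash
python3 -m pendant '[[0.005,0,0,0,0,0,-1],[0.01,0,0,0,0,0,-1],[0.015,0,0,0,0,0,-1],[0.02,0,0,0,0,0,-1],[0.025,0,0,0,0,0,-1],[0.03,0,0,0,0,0,-1],[0.035,0,0,0,0,0,-1],[0.04,0,0,0,0,0,-1],[0.04,0,0,0,0,0,-1],[0.04,0,0,0,0,0,-1]]' 100
```

```text
clock: 8.75
position: [0.5417, -0.07, 0.054]
ee_rot: [0.647, 0.762, -0.0, 0.001]
ft_force: [0.4, -6.7, -0.6]
grip_width: 0.41
grasp_force: 99.8
```

```bash
python3 -m pendant '[[0.005,0,0,0,0,0,-1],[0.01,0,0,0,0,0,-1],[0.015,0,0,0,0,0,-1],[0.02,0,0,0,0,0,-1],[0.025,0,0,0,0,0,-1],[0.03,0,0,0,0,0,-1],[0.035,0,0,0,0,0,-1],[0.04,0,0,0,0,0,-1],[0.04,0,0,0,0,0,-1],[0.04,0,0,0,0,0,-1]]' 100
```

```text
clock: 10.0
position: [0.5416, -0.0696, 0.0542]
ee_rot: [0.648, 0.762, -0.001, 0.001]
ft_force: [0.1, -11.5, 1.0]
grip_width: 0.411
grasp_force: 99.8
```

```bash
python3 -m pendant '[[0.01,0,0,0,0,0,-1],[0.015,0,0,0,0,0,-1],[0.02,0,0,0,0,0,-1],[0.025,0,0,0,0,0,-1],[0.03,0,0,0,0,0,-1],[0.035,0,0,0,0,0,-1],[0.04,0,0,0,0,0,-1],[0.04,0,0,0,0,0,-1],[0.04,0,0,0,0,0,-1],[0.04,0,0,0,0,0,-1]]' 100
```

```text
clock: 11.25
position: [0.5414, -0.0692, 0.0544]
ee_rot: [0.648, 0.761, -0.002, 0.002]
ft_force: [0.4, -16.4, 3.1]
grip_width: 0.406
grasp_force: 99.9
```

```bash
python3 -m pendant '[[0.01,0,0,0,0,0,-1],[0.015,0,0,0,0,0,-1],[0.02,0,0,0,0,0,-1],[0.025,0,0,0,0,0,-1],[0.03,0,0,0,0,0,-1],[0.035,0,0,0,0,0,-1],[0.04,0,0,0,0,0,-1],[0.04,0,0,0,0,0,-1],[0.04,0,0,0,0,0,-1],[0.04,0,0,0,0,0,-1]]' 100
```

```text
clock: 12.5
position: [0.5411, -0.0672, 0.0545]
ee_rot: [0.648, 0.761, -0.002, 0.002]
ft_force: [1.7, -15.5, 2.1]
grip_width: 0.41
grasp_force: 99.9
```

```bash
python3 -m pendant '[[0.01,0,0,0,0,0,-1],[0.02,0,0,0,0,0,-1],[0.03,0,0,0,0,0,-1],[0.035,0,0,0,0,0,-1],[0.04,0,0,0,0,0,-1],[0.045,0,0,0,0,0,-1],[0.05,0,0,0,0,0,-1],[0.055,0,0,0,0,0,-1],[0.06,0,0,0,0,0,-1],[0.06,0,0,0,0,0,-1]]' 100
```

```text
clock: 13.75
position: [0.5406, -0.0642, 0.0545]
ee_rot: [0.648, 0.761, -0.002, 0.002]
ft_force: [0.7, -16.8, 1.7]
grip_width: 0.41
grasp_force: 99.9
```

```bash
python3 -m pendant '[[0.01,0,0,0,0,0,-1],[0.015,0,0,0,0,0,-1],[0.02,0,0,0,0,0,-1],[0.025,0,0,0,0,0,-1],[0.03,0,0,0,0,0,-1],[0.035,0,0,0,0,0,-1],[0.04,0,0,0,0,0,-1],[0.045,0,0,0,0,0,-1],[0.05,0,0,0,0,0,-1],[0.05,0,0,0,0,0,-1]]' 100
```

```text
clock: 15.0
position: [0.5402, -0.062, 0.0545]
ee_rot: [0.648, 0.761, -0.002, 0.002]
ft_force: [1.2, -17.5, 3.1]
grip_width: 0.409
grasp_force: 99.9
```

```bash
python3 -m pendant '[[0.01,0,0,0,0,0,-1],[0.015,0,0,0,0,0,-1],[0.02,0,0,0,0,0,-1],[0.025,0,0,0,0,0,-1],[0.03,0,0,0,0,0,-1],[0.035,0,0,0,0,0,-1],[0.04,0,0,0,0,0,-1],[0.045,0,0,0,0,0,-1],[0.05,0,0,0,0,0,-1],[0.05,0,0,0,0,0,-1]]' 100
```

```text
clock: 16.25
position: [0.5398, -0.0593, 0.0544]
ee_rot: [0.648, 0.761, -0.002, 0.002]
ft_force: [1.4, -15.8, 2.5]
grip_width: 0.411
grasp_force: 99.9
```

Run:
```python
from st import *
c,im,d=snap('top')
v,u=np.mgrid[0:420,0:560]; px=np.c_[u.ravel(),v.ravel()]
P=at_d(c,px,d.ravel()); f=im.reshape(-1,3).astype(int)
m=(np.hypot(P[:,0]-.53,P[:,1])<.06)&(f.max(1)<110)&(f[:,0]>f[:,2]+15)&(P[:,2]>.055)&(P[:,2]<.07)
th=np.radians(9.35); yj=np.array([-np.sin(th),np.cos(th)])
s=(P[m][:,:2]-[.531,0])@yj; print(m.sum(),np.percentile(s,[1,50,99]))
save('t3.png',cv2.resize(im[170:250,220:340],(720,480)))
```

```text
206 [-0.03627022  0.0085834   0.03070937]
```

View pics/t3.png

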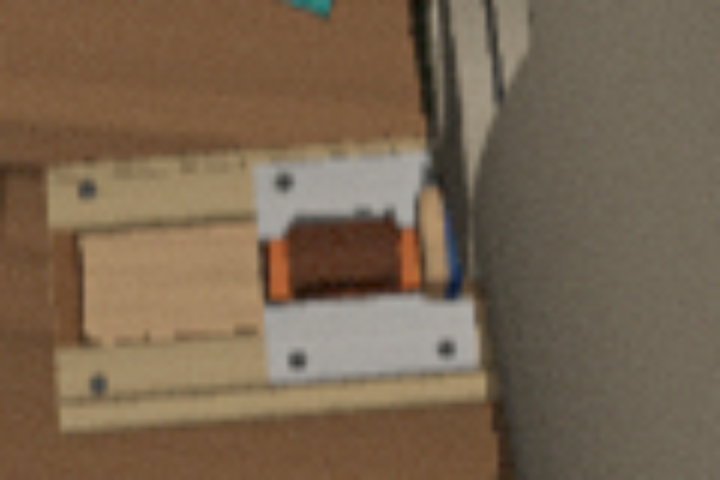

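Key has slid to about +9 mm, with its left orange lug at (272,268), close to the lip end at (262,268). The force is steady at about 16 N, so it still gives. I continue gently.

```bash
python3 -m pendant '[[0.01,0,0,0,0,0,-1],[0.015,0,0,0,0,0,-1],[0.02,0,0,0,0,0,-1],[0.025,0,0,0,0,0,-1],[0.03,0,0,0,0,0,-1],[0.035,0,0,0,0,0,-1],[0.04,0,0,0,0,0,-1],[0.045,0,0,0,0,0,-1],[0.05,0,0,0,0,0,-1],[0.05,0,0,0,0,0,-1]]' 100
```

```text
clock: 17.55
position: [0.5395, -0.0572, 0.0545]
ee_rot: [0.648, 0.761, -0.002, 0.002]
ft_force: [0.5, -17.0, 3.4]
grip_width: 0.407
grasp_force: 99.9
```

```bash
python3 -m pendant '[[0.01,0,0,0,0,0,-1],[0.015,0,0,0,0,0,-1],[0.02,0,0,0,0,0,-1],[0.025,0,0,0,0,0,-1],[0.03,0,0,0,0,0,-1],[0.035,0,0,0,0,0,-1],[0.04,0,0,0,0,0,-1],[0.045,0,0,0,0,0,-1],[0.05,0,0,0,0,0,-1],[0.05,0,0,0,0,0,-1]]' 100
```

```text
clock: 18.8
position: [0.539, -0.0548, 0.0544]
ee_rot: [0.648, 0.761, -0.002, 0.002]
ft_force: [0.9, -17.8, 2.7]
grip_width: 0.408
grasp_force: 100.0
```

It gives steadily for 14 mm, well past where the hard stop would be, so +y is the open way. I push on.

```bash
python3 -m pendant '[[0.05,0,0,0,0,0,-1],[0.1,0,0,0,0,0,-1],[0.15,0,0,0,0,0,-1],[0.2,0,0,0,0,0,-1],[0.24,0,0,0,0,0,-1],[0.28,0,0,0,0,0,-1],[0.32,0,0,0,0,0,-1],[0.36,0,0,0,0,0,-1],[0.4,0,0,0,0,0,-1],[0.4,0,0,0,0,0,-1]]' 100
```

```text
clock: 20.05
position: [0.5356, -0.0345, 0.0543]
ee_rot: [0.648, 0.761, -0.002, 0.002]
ft_force: [0.3, -17.1, 2.6]
grip_width: 0.406
grasp_force: 100.0
```

```bash
python3 -m pendant '[[0.04,0,0,0,0,0,-1],[0.08,0,0,0,0,0,-1],[0.12,0,0,0,0,0,-1],[0.16,0,0,0,0,0,-1],[0.2,0,0,0,0,0,-1],[0.24,0,0,0,0,0,-1],[0.28,0,0,0,0,0,-1],[0.32,0,0,0,0,0,-1],[0.36,0,0,0,0,0,-1],[0.36,0,0,0,0,0,-1]]' 100
python3 - <<'E'
from st import *
th=np.radians(9.35); yj=np.array([-np.sin(th),np.cos(th)]); T=np.array([.531,0])
p=T+yj*.0085; delta(p[0],p[1],.054,9.35)
E
```

```text
clock: 21.3
position: [0.5322, -0.0119, 0.0537]
ee_rot: [0.647, 0.763, 0.0, -0.0]
ft_force: [0.2, -0.4, -1.9]
grip_width: 0.41
grasp_force: 99.8
pos [ 0.5322 -0.0119  0.0537] t 21.3 F [ 0.2 -0.4 -1.9] units [ 0.41  0.02 -0.01] [-0.   -0.    0.01]
```

Loose now. I push it the last 21 mm, slowly, and then look.

```bash
python3 -m pendant '[[0.05,0,0,0,0,0,-1],[0.1,0,0,0,0,0,-1],[0.15,0,0,0,0,0,-1],[0.2,0,0,0,0,0,-1],[0.25,0,0,0,0,0,-1],[0.3,0,0,0,0,0,-1],[0.34,0,0,0,0,0,-1],[0.38,0,0,0,0,0,-1],[0.41,0,0,0,0,0,-1],[0.41,0,0,0,0,0,-1]]' 100
python3 - <<'E'
from st import *
c,im,d=snap('top')
v,u=np.mgrid[0:420,0:560]; px=np.c_[u.ravel(),v.ravel()]
P=at_d(c,px,d.ravel()); f=im.reshape(-1,3).astype(int)
m=(np.hypot(P[:,0]-.518,P[:,1]-.078)<.035)&(P[:,2]>.055)&(P[:,2]<.07)
th=np.radians(9.35); yj=np.array([-np.sin(th),np.cos(th)])
s=(P[m][:,:2]-[.531,0])@yj; print(m.sum(),np.percentile(s,[1,50,99]),P[m].mean(0))
q=at_z(c,px[m],.0645)[:,:2];print(cv2.minAreaRect((q*1000).astype(np.float32)))
save('t4.png',cv2.resize(im[170:250,210:330],(720,480)))
E
```

```text
clock: 22.55
position: [0.5289, 0.0081, 0.0538]
ee_rot: [0.647, 0.763, 0.0, -0.0]
ft_force: [-0.1, 0.2, -1.5]
grip_width: 0.411
grasp_force: 99.8
202 [0.05628883 0.07814939 0.09984803] [0.51696987 0.07696986 0.06424954]
((516.93408203125, 76.68196868896484), (25.418991088867188, 43.942657470703125), 10.669754981994629)
```

View pics/t4.png

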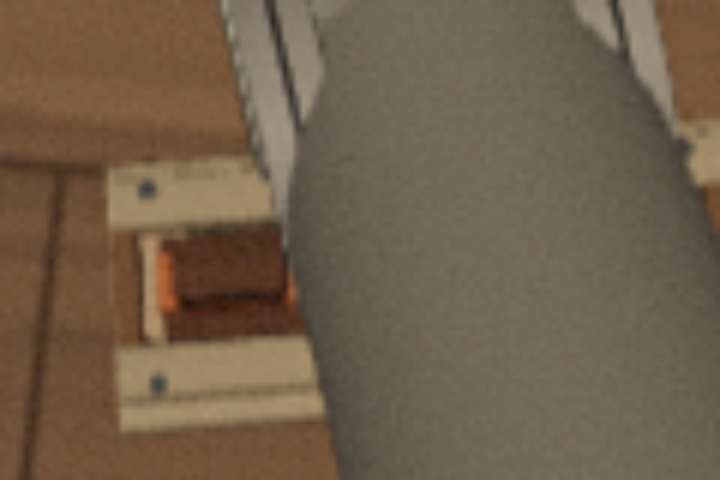

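The key stands at about +78 mm in the window: stem around pixel (225,270) in the crop, with a gap to the end wall still showing. I put the block back on the bench.

```bash
python3 -m pendant '[[-0.2,0,0,0,0,0,-1],[-0.3,0,-0.5,0,0,0,-1],[-0.8,-0.2,-0.9,0,0,0,-1],[-1.7,-0.7,-0.9,0,0,0,-1],[-2.7,-1.1,-0.9,0,0,0,-1],[-3.7,-1.6,-0.9,0,0,0,-1],[-4.6,-2,-0.9,0,0,0,-1],[-5.26,-2.27,-0.9,0,0,0,-1],[-5.26,-2.27,-0.4,0,0,0,-1],[-5.26,-2.27,0,0,0,0,-1]]' 100
python3 -m pendant '[[0,0,0.3,0,0,0,-1],[0,0,0.5,0,0,0,-1],[0,0,0.6,0,0,0,-1],[0,0,0.64,0,0,0,-1],[0,0,0.64,0,0,0,-1],[0,0,0.64,0,0,0,-0.1],[0,0,0.64,0,0,0,0.2],[0,0,0.64,0,0,0,0.5],[0,0,0.64,0,0,0,0.5],[0,0,0.3,0,0,0,0.5]]' 60
python3 - <<'E'
from st import *
print(manip.get_obs()['grip_width']); delta(.517,.077,.15,9.35)
E
```

```text
clock: 23.85
position: [0.4591, -0.2714, 0.0531]
ee_rot: [0.648, 0.762, -0.0, 0.0]
ft_force: [-0.5, -0.1, -2.7]
grip_width: 0.411
grasp_force: 99.9
clock: 25.1
position: [0.4589, -0.2696, 0.0385]
ee_rot: [0.647, 0.763, -0.0, -0.001]
ft_force: [0.4, -0.7, -0.3]
grip_width: 0.748
grasp_force: 0.0
0.7476490583377297
pos [ 0.4589 -0.2696  0.0385] t 25.1 F [ 0.4 -0.7 -0.3] units [ 6.65  2.27 -2.22] [-0.01 -0.01  0.  ]
```

```bash
python3 -m pendant '[[0,0,-1,0,0,0,0.5],[0.2,0,-1.8,0,0,0,0.5],[1.2,0.4,-2.2,0,0,0,0.5],[2.2,0.8,-2.2,0,0,0,0.5],[3.2,1.1,-2.2,0,0,0,0.3],[4.2,1.4,-2.2,0,0,0,0.3],[5.2,1.8,-2.2,0,0,0,0.3],[6,2.1,-2.2,0,0,0,0.3],[6.65,2.27,-2.2,0,0,0,0.3],[6.65,2.27,-2.2,0,0,0,0.3]]' 60
python3 - <<'E'
from st import *
c,im,d=snap('wrist'); save('w2.png',im)
v,u=np.mgrid[0:420,0:560]; px=np.c_[u.ravel(),v.ravel()]
P=at_d(c,px,d.ravel()); z=P[:,2]
m=(np.hypot(P[:,0]-.517,P[:,1]-.077)<.04)&(z>.058)&(z<.07)&(d.ravel()>0)
q=P[m][:,:2]; print(m.sum(),cv2.minAreaRect((q*1000).astype(np.float32)),P[m].mean(0))
delta(.516,.077,.0505,9.35)
E
```

```text
clock: 26.35
position: [0.5176, 0.0797, 0.1501]
ee_rot: [0.645, 0.764, 0.001, 0.0]
ft_force: [-0.6, -0.5, -0.5]
grip_width: 0.65
grasp_force: 0.0
2432 ((515.4282836914062, 77.1319580078125), (23.80839729309082, 43.55735397338867), 10.010299682617188) [0.51528792 0.07831191 0.06403462]
pos [0.5176 0.0775 0.1497] t 26.4 F [-0.1 -1.3  0.8] units [-0.   -0.04  1.98] [0.01 0.   0.02]
```

View pics/w2.png

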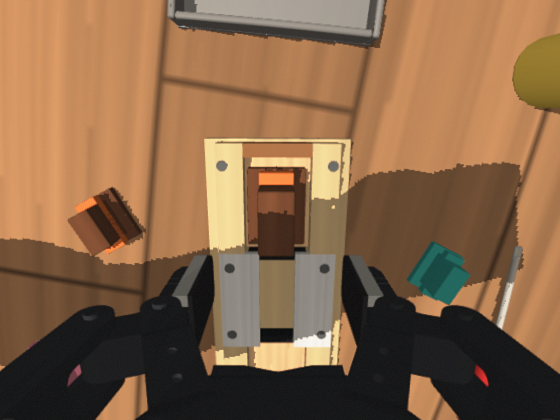

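The key's foot lies wholly in the window, at pixels (247–307, 167–250), clear of the silver lips, which begin at row 250. I grip the stem.

```bash
python3 -m pendant '[[0,-0.03,0.6,0,0,0,0.3],[0,-0.03,1.2,0,0,0,0.3],[0,-0.03,1.7,0,0,0,0.3],[0,-0.03,1.95,0,0,0,0.3],[0,-0.03,2.02,0,0,0,0.3],[0,-0.03,2.02,0,0,0,-1],[0,-0.03,2.02,0,0,0,-1],[0,-0.03,2.02,0,0,0,-1],[0,-0.03,2.02,0,0,0,-1],[0,-0.03,2.02,0,0,0,-1]]' 40
```

```text
clock: 27.65
position: [0.5169, 0.0763, 0.0488]
ee_rot: [0.647, 0.762, 0.0, 0.001]
ft_force: [-0.6, -0.8, 6.5]
grip_width: 0.278
grasp_force: 40.3
```

```bash
python3 -m pendant '[[0,0,-0.05,0,0,0,-1],[0,0,-0.1,0,0,0,-1],[0,0,-0.15,0,0,0,-1],[0,0,-0.2,0,0,0,-1],[0,0,-0.2,0,0,0,-1],[0,0,-0.2,0,0,0,-1],[0,0,-0.2,0,0,0,-1],[0,0,-0.2,0,0,0,-1],[0,0,-0.2,0,0,0,-1],[0,0,-0.2,0,0,0,-1]]' 40
python3 - <<'E'
from st import *
delta(.489,.285,.150,5)
E
```

```text
clock: 28.9
position: [0.5162, 0.0762, 0.0578]
ee_rot: [0.647, 0.762, -0.0, 0.0]
ft_force: [-0.1, -0.3, -2.1]
grip_width: 0.275
grasp_force: 39.2
pos [0.5162 0.0762 0.0578] t 28.9 F [-0.1 -0.3 -2.1] units [ 4.21  0.14 -1.84] [0.   0.   0.55]
```

```bash
python3 -m pendant '[[0,0,-0.6,0,0,0,-1],[0,0,-1.2,0,0,0,-1],[0.4,0,-1.45,0,0,0,-1],[1.2,0.05,-1.45,0,0,0.2,-1],[2,0.1,-1.45,0,0,0.4,-1],[2.8,0.1,-1.45,0,0,0.55,-1],[3.6,0.14,-1.45,0,0,0.55,-1],[4.21,0.14,-1.45,0,0,0.55,-1],[4.21,0.14,-1.2,0,0,0.55,-1],[4.21,0.14,-0.8,0,0,0.55,-1]]' 40
python3 -m pendant '[[0,0,0.3,0,0,0,-1],[0,0,0.5,0,0,0,-1],[0,0,0.7,0,0,0,-1],[0,0,0.8,0,0,0,-1],[0,0,0.85,0,0,0,-1],[0,0,0.9,0,0,0,-1],[0,0,0.95,0,0,0,-1],[0,0,0.98,0,0,0,-1],[0,0,0.98,0,0,0,-1],[0,0,0.98,0,0,0,-1]]' 40
```

```text
clock: 30.15
position: [0.4885, 0.2853, 0.0966]
ee_rot: [0.676, 0.737, -0.0, 0.0]
ft_force: [0.8, -0.5, -1.0]
grip_width: 0.274
grasp_force: 41.5
clock: 31.4
position: [0.4888, 0.2851, 0.0488]
ee_rot: [0.676, 0.737, 0.0, 0.0]
ft_force: [0.1, 0.0, -0.7]
grip_width: 0.271
grasp_force: 41.5
```

```bash
python3 -m pendant '[[0,0,0.02,0,0,0,-1],[0,0,0.04,0,0,0,-1],[0,0,0.06,0,0,0,-1],[0,0,0.08,0,0,0,-1],[0,0,0.1,0,0,0,-1],[0,0,0.12,0,0,0,-1],[0,0,0.13,0,0,0,-1],[0,0,0.14,0,0,0,-1],[0,0,0.15,0,0,0,-1],[0,0,0.15,0,0,0,-1]]' 40
```

```text
clock: 32.65
position: [0.4888, 0.2851, 0.0418]
ee_rot: [0.676, 0.737, -0.0, 0.0]
ft_force: [-2.4, -2.0, 6.6]
grip_width: 0.272
grasp_force: 42.6
```

```bash
python3 -m pendant '[[0,0,-0.02,0,0,0,-0.3],[0,0,-0.02,0,0,0,-0.1],[0,0,-0.02,0,0,0,0.2],[0,0,-0.02,0,0,0,0.2],[0,0,-0.02,0,0,0,0.2],[0,0,-0.6,0,0,0,0.2],[0,0,-1.2,0,0,0,0.2],[0,0,-1.9,0,0,0,0.2],[0,0,-2.6,0,0,0,0.2],[0,0,-2.6,0,0,0,0.2]]' 40
python3 - <<'E'
from h import *
c,im,d=snap('scene'); save('s5.png',cv2.resize(im[60:360,80:500],(784,560)))
E
```

```text
clock: 33.9
position: [0.4899, 0.286, 0.174]
ee_rot: [0.676, 0.737, 0.002, 0.001]
ft_force: [0.1, -0.3, -0.0]
grip_width: 0.601
grasp_force: 0.0
```

View pics/s5.png

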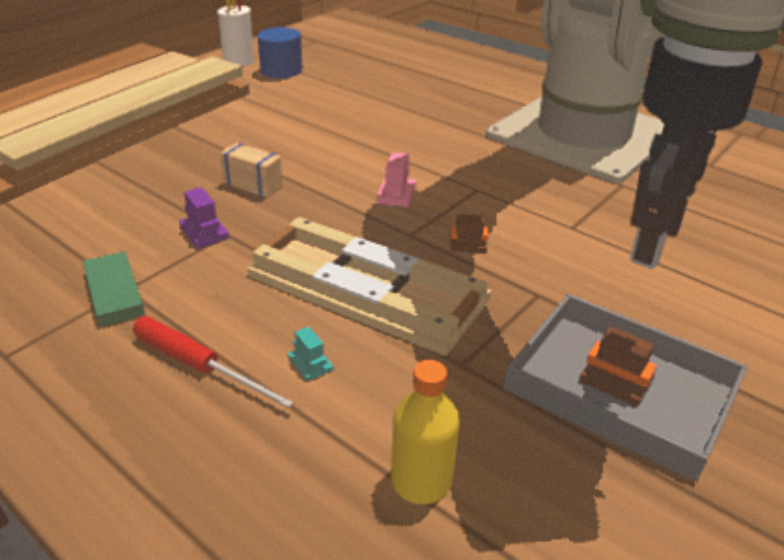

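The scene shows the key upright in the tray at (620,365), the block on the bench at (252,170), and everything else untouched.

```bash
python3 -c "
from workcell import manip; print(manip.hand_in())"
```

```text
the job is handed in; nothing more can be done
None
```

The job is handed in at about 34 s of robot time: I knocked the key out the +y way (steady 16–18 N, no stop felt), put the block down on the bench, and laid the key in the grey tray; the last picture showed the bottle, screwdriver and board in place.

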